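# Zero the dial gauge, jack up the glued panel and hold it

### The job

The glued-up panel has to be held up at its front edge so that I can pull the two front blocks out. First turn the bezel of the dial gauge until its zero mark lies under the needle and leave it there; then stand the lever jack flat on the bench with its saddle centred under the steel lift clip on the panel's edge. Give the handle a first full pump (fully down, then let it spring right back up), then press it fully down again and finish while holding it down with the panel raised on the saddle; do not push on the panel itself, and leave the glue bottle, hand plane, spring clamp and offcut where they are.

Things in the scene. Friction and masses are not known exactly. Their poses are not given: they have to be found in the camera images.
- bezel_grip (a point): Centre of the dial gauge's bezel, half-way up: a dark steel disc 52 mm across, 18 mm high, white face up, on a bracket over the panel. Below it a 42 mm body (18 mm high) and a 14 mm square bar, top 16 mm below this point, running to the panel's back. The point turns with the bezel: x points to the zero mark (thick black bar, bright block on the rim). The thin needle above the face is not to be gripped.
- bezel (a joint): Turn of the bezel about the vertical, rad; 0 = zero mark under the needle, which rests pointing along the bracket bar to the panel's back; grows clockwise from above. Starts at 0.5 to 1.4, so turn it anticlockwise by the value read. Stays where left (friction 0.04 N m). The needle swings away as the panel rises; the bezel is not to follow it.
- panel: Glued-up softwood panel 200 x 320 x 20 mm, about 0.65 kg, loose on wooden bearers 53 mm high: a long one under its back, two blocks (50 x 50 mm) under its front with 200 mm free between them. Origin: centre of its underside; x points from the front (clip) edge to the back edge, y along the edges, z up. The gauge plunger rests on it.
- lift_pad (a point): Marked lift point: centre of the underside of the steel clip (50 mm along the edge, 46 mm deep) on the middle of the panel's front edge, 22 mm in from that edge; about 50 mm above the bench at the start. Axes as the panel's.
- jack: Grey lever jack, loose, about 0.9 kg in all. Origin on the underside of its base plate (70 mm wide, 8 mm thick, from 150 mm behind to 100 mm ahead of the origin). x points forward to the saddle, z up. Saddle axis 75 mm ahead, grip column 5 mm ahead. It goes under the panel facing along the panel's x axis (within 0.2 rad).
- jack_grip (a point): Point on the jack's upright grip column, 98 mm above the bench, where to take hold: the column is 30 mm wide across the jack, 34 mm along it, stands free from 48 to 116 mm above the base's underside, and the jack nearly balances below it. Axes as the jack's.
- saddle_top (a point): Centre of the top of the jack's round steel saddle, 34 mm across; 38 mm above the bench when lowered. It rises 70 mm per rad of the handle (35 mm in all).
- handle (a joint): Jack handle, rad: 0 = up (where its spring returns it), 0.5 = fully down at its stop. It turns about a level axis across the jack, 36 mm behind the jack's origin and 62 mm up. Takes about 2 N at the pad at first, up to about 6 N fully down under load.
- handle_pad (a point): Centre of the top face of the flat wooden pad (50 x 50 x 14 mm) at the handle's end; press here from above. Handle up: 166 mm behind the jack's origin, 128 mm above the bench, sloping 0.42 rad. It lies 145 mm from the pivot along the handle and 7 mm above that line; the handle is level at joint 0.42. Fully down: 181 mm behind, 57 mm up.
- glue: Bystander: white glue bottle, 64 mm across, 140 mm tall. Origin: centre of its underside.
- plane: Bystander: steel hand plane, 170 mm long, about 70 mm tall. Origin: centre of its sole.
- clamp: Bystander: black spring clamp, 130 mm long, lying flat. Origin: centre of its underside.
- offcut: Bystander: wooden offcut 90 x 50 x 35 mm. Origin: centre of its underside.

How it is judged (in metres and radians):
On the way, in this order (a step that is already met when the one before it is completed fails the run):
1. the bezel's zero mark is under the needle (value of joint bezel between -0.14 and 0.14 rad and height (world z) of lift_pad below 0.055 m), for 0.2 s.
2. the jack stands flat on the bench with its saddle under the lift clip (horizontal distance between saddle_top and lift_pad below 0.016 m and height (world z) of jack below 0.004 m and angle between jack's own z axis and vertical below 0.04 rad and linear speed of jack below 0.02 m/s), for 0.2 s.
3. the handle is pumped down and the panel's edge rises (value of joint handle above 0.4 rad and height (world z) of lift_pad above 0.061 m and horizontal distance between saddle_top and lift_pad below 0.016 m), for 0.1 s.
4. the handle is let right up again (value of joint handle below 0.06 rad), for 0.1 s.
At the end, for the whole second after the job is handed in: Bezel within 0.14 rad of zero; jack flat on the bench, saddle within 16 mm of the clip centre; the robot holds the handle down (above 0.40 rad, over 1 N); clip underside over 61 mm up (start 50), carried by the saddle with over 1 N; robot not bearing on the panel; panel still (all of step 3 and value of joint bezel between -0.14 and 0.14 rad and height (world z) of jack below 0.004 m and angle between jack's own z axis and vertical below 0.04 rad and contact force between any of the fingers, the arm and jack above 1 N and contact force between jack and panel above 1 N and contact force between each of the arm, the fingers and panel below 0.5 N and linear speed of panel below 0.02 m/s); the arm keeps its last pose, push and grip.
It fails at once if a bystander is moved more than 25 mm (distance of any of glue, plane, clamp, offcut from where it was at the start of the episode above 0.025 m).
It fails at once if the robot pushes hard on the panel (contact force between any of the arm, the fingers and panel above 8 N).
It also fails if it takes over 72 s, if anything falls off the work surface, if the arm or the gripper's body presses on something with over 40 N, if the wrist force passes 120 N, or if a joint passes its speed limit or range.

### The arm

A 6-joint arm with a two-finger parallel gripper is mounted at the origin on the work surface. World frame = base frame: x ahead of the robot, y to its left, z up, the work surface at z = 0. Lengths are in m, angles in degrees, forces in N, time in s.
With the tool pointing down it reaches from about 0.4 to 0.825 m from the base axis. Payload 7 kg.
Tool frame: the origin (TCP) lies between the finger pads; the fingertips stand 22 mm ahead of it and the grasp point (between the pads) lies 3 mm ahead of it; z points along the fingers, y is the line along which they close (so a half turn about z gives the same grasp; the last joint's range is limited). The gripper opens to 88 mm and grips with 3 to 60 N. Pads are 19 mm wide; open, the fingers measure 130 mm over their backs; the gripper's body (78 mm by 193 mm) begins 47 mm behind the grasp point.
Start: joints at [86.007, 20.546, 0.682, 0, -70.136, -16.507], TCP at [0.236, 0.632, 0.249] pointing down, gripper open.
Joint ranges: [-176.03, 176.03], [-82.01, 121.73], [-58.28, 71.71], [-173.87, 95.51], [-174.79, -0.11], [-173.66, 173.66]. Speed limits (degrees/s): [136.94, 136.94, 172.46, 180, 180, 180].

### API

Orientations are given as [roll, pitch, yaw] about the fixed x, y, z axes, in that order (R = Rz(yaw) Ry(pitch) Rx(roll)).
In Python, from plant import ctrl gives the robot as it stands.
- The arm moves only by the tool apply_moves, never from a script. Its argument "targets" is a list of rows, each an object with "travel": the shift along the tool's x, y, z in mm, a list of three; "roll": the turn about the tool's z in degrees; "jaw": the finger opening in mm, from 0 to 87.6. In form: [{"travel": [tx, ty, tz], "roll": roll, "jaw": jaw}, ...]. A call has 1 to 10 rows; each row shifts and turns the commanded pose from where the row before left it, along the tool's axes as they then stand; what a row does not reach is not made up. A row lasts 1/10 s, in which the tool goes at most 50 mm and 8.59 degrees, less where a joint would pass 70% of its speed; a pose out of reach is approached as far as the arm can. A call with a gripper value outside its range is refused whole. The fingers move at their own pace and stop on an object; the grip force is fixed at half the most. Time passes only in rows, so rows that do not move let the fingers close. It gives the time, the measured TCP pose, the force, the opening and the grip force at its end, in the units of the state.
- ctrl.get_obs(): the state, without advancing time (a new reading comes with each control period).
- ctrl.snapshot(name): name is "side" or "top" or "wrist"; returns the picture (480x640x3 uint8, red, green, blue); there is no depth.
- ctrl.calibration(name): a dict with "K" (3x3 intrinsics, pixels), "extrinsics" (4x4, takes a point from camera to world coordinates); the wrist camera has in their place "hand_eye" (4x4, takes a point from camera to tool coordinates, whose origin is the TCP and whose axes are the flange's). Camera axes: x right, y down, z forward; pixel columns grow to the right and rows downward; lengths in m; the calibration is good to about 2 mm. A picture is of the moment at which its call begins: read the wrist's pose just before it. calibration takes no time and is no camera call.
- ctrl.close_job(): hands the job in; it is judged then, once.
The state is a dict: "clock": time; "joint_pos": joint angles; "qvel": joint speeds; "tau": joint torques, N m; "tool_pos": TCP position; "orientation": TCP orientation; "force": force on the tool from outside, world axes, zero at the start; "moment": the same for the moment, N m; "opening": finger opening in m; "gripper_force": force on a finger pad.
Only numpy, scipy, OpenCV 4.12 (cv2) and the standard library are available. Lean on these libraries where they do the work, as an engineer would, in place of code of your own. Each camera call takes 0.05 s, during which the arm holds its last target. There are 200 camera calls.

## Working session

There is one attempt and no reset: what is moved stays moved. The work goes in short steps, Python scripts to look and compute and a tool call to move; the robot and the scene stay as the last step left them, time stands still between calls to the robot, and variables do not carry over. Pictures are saved under pics/ and viewed, at most 10 in all, crops included, and the job is handed in when it is done.

Besides the shell and the picture viewer there is one more tool, called after ">>>" in YAML: its name, and indented under it one key for each argument. apply_moves: Moves the arm, as the interface text tells. Its arguments: {"type":"object","properties":{"targets":{"type":"array","items":{"type":"object","properties":{"travel":{"type":"array","items":{"type":"number"}},"roll":{"type":"number"},"jaw":{"type":"number"}}}}},"required":["targets"]}

```bash
mkdir -p pics; ls; cat > h.py <<'E'
import numpy as np, cv2
from plant import ctrl
from scipy.spatial.transform import Rotation as R
def T_tool(o):
    T=np.eye(4);T[:3,:3]=R.from_euler('xyz',o['orientation'],degrees=True).as_matrix();T[:3,3]=o['tool_pos'];return T
def cam(name,o=None):
    c=ctrl.calibration(name)
    E=np.array(c['extrinsics']) if 'extrinsics' in c else T_tool(o)@np.array(c['hand_eye'])
    return np.array(c['K']),E
def ray(K,E,u,v,z):
    d=E[:3,:3]@np.linalg.solve(K,[u,v,1.]);p=E[:3,3];return p+d*(z-p[2])/d[2]
def proj(K,E,P):
    q=E[:3,:3].T@(np.asarray(P,float)-E[:3,3]);q=K@q;return q[:2]/q[2]
def snap(name,f):
    o=ctrl.get_obs();im=ctrl.snapshot(name);cv2.imwrite(f'pics/{f}.png',im[:,:,::-1]);np.save(f'pics/{f}.npy',cam(name,o)[1]);return im
E
python3 - <<'E'
from h import *
print(ctrl.get_obs())
for n in('top','side'):
    snap(n,n+'0');K,E=cam(n);print(n,K,E)
print(ctrl.calibration('wrist'))
E
```

```text
pics
{'clock': 0.0, 'joint_pos': array([ 8.60058215e+01,  2.05908263e+01,  6.35407960e-01, -2.19005596e-02,
       -7.01362097e+01, -1.65077119e+01]), 'qvel': array([-0.01986897,  0.03231128,  0.07744381,  0.08659684,  0.03844196,
        0.0519195 ]), 'tau': array([-1.50132011e-03, -5.82716990e+01,  2.93045533e+01,  6.99728429e+00,
        6.91508059e-03, -1.49643656e-04]), 'tool_pos': array([0.23625576, 0.63182631, 0.24763635]), 'orientation': array([ 1.79906298e+02, -6.29885064e-03, -2.05093432e+01]), 'force': array([0.55426572, 0.10695901, 0.55945838]), 'moment': array([ 0.01581607, -0.01546996,  0.06746563]), 'gripper_force': 0.0, 'opening': 0.08749057153239148}
top [[621.44981692   0.         329.23051968]
 [  0.         621.44981692 238.56592401]
 [  0.           0.           1.        ]] [[ 0.02545312 -0.99620344  0.08325175  0.43317399]
 [-0.99958926 -0.02645965 -0.01100919 -0.04816307]
 [ 0.0131702  -0.08293734 -0.99646773  1.52899966]
 [ 0.          0.          0.          1.        ]]
side [[481.13147502   0.         321.0510286 ]
 [  0.         481.13147502 240.86781771]
 [  0.           0.           1.        ]] [[ 0.96273559 -0.14525368  0.22812617  0.2743558 ]
 [-0.27032324 -0.49159821  0.82780224 -1.0612207 ]
 [-0.00809491 -0.85862248 -0.51254454  0.71647511]
 [ 0.          0.          0.          1.        ]]
{'K': array([[335.76484238,   0.        , 315.15876153],
       [  0.        , 335.76484238, 236.30971675],
       [  0.        ,   0.        ,   1.        ]]), 'hand_eye': array([[-3.26019726e-04, -9.60476687e-01, -2.78360247e-01,
         7.48575276e-02],
       [ 9.99999926e-01, -2.56543493e-04, -2.86016622e-04,
         7.35936430e-04],
       [ 2.03300788e-04, -2.78360320e-01,  9.60476700e-01,
        -1.36985300e-01],
       [ 0.00000000e+00,  0.00000000e+00,  0.00000000e+00,
         1.00000000e+00]])}
```

View pics/top0.png

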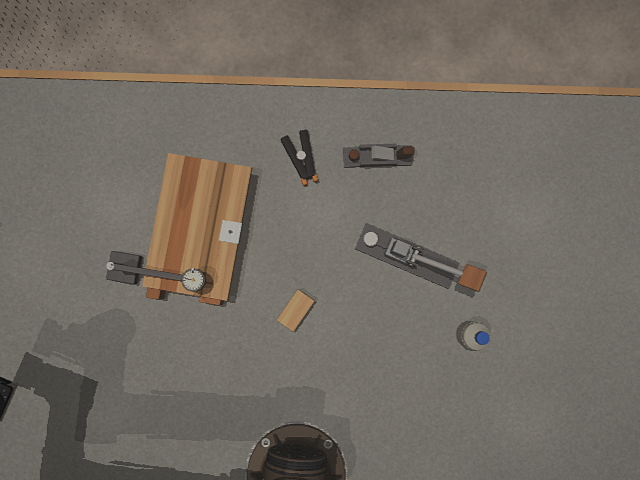

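View pics/side0.png

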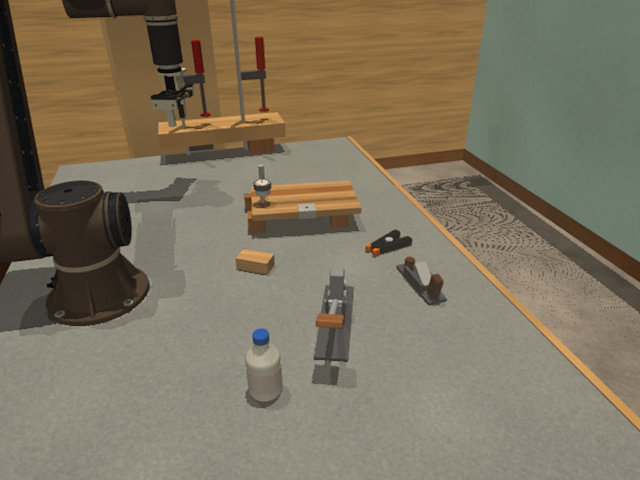

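The top view shows the gauge at (193,280), clip (231,231), jack saddle (371,239), pad (472,277), with the bar running left from the gauge. The side view shows the gauge face at about (262,185) and the clip at (307,210).

```bash
python3 - <<'E'
from h import *
K,E=cam('top');Ks,Es=cam('side')
def tri(a,b):
    A=[];B=[]
    for (K_,E_,p) in((K,E,a),(Ks,Es,b)):
        d=E_[:3,:3]@np.linalg.solve(K_,[*p,1.]);d/=np.linalg.norm(d);M=np.eye(3)-np.outer(d,d);A.append(M);B.append(M@E_[:3,3])
    return np.linalg.solve(sum(A),sum(B))
print('gauge',tri((193,280),(262,185)))
for n,p,z in [('clip',(231,231),.075),('saddle',(371,239),.038),('pad',(472,277),.128),('pTR',(252,167),.073),('pBR',(228,303),.073),('pTL',(168,154),.073),('base1',(362,224),.008),('base2',(356,249),.008),('glue',(482,338),.14),('offc',(296,310),.035),('clamp',(302,158),.01),('plane',(380,156),.03),('barend',(110,266),.12),('gaugetop',(193,280),.14)]:
    print(n,ray(K,E,*p,z).round(3))
im=cv2.imread('pics/top0.png')
a=cv2.resize(im[240:310,95:225],None,fx=6,fy=6,interpolation=cv2.INTER_CUBIC)
cv2.imwrite('pics/c1.png',a)
E
```

```text
gauge [0.45129175 0.23794766 0.13387013]
clip [0.566 0.167 0.075]
saddle [ 0.559 -0.165  0.038]
pad [ 0.472 -0.388  0.128]
pTR [0.72  0.123 0.073]
pBR [0.398 0.167 0.073]
pTL [0.746 0.323 0.073]
base1 [ 0.598 -0.145  0.008]
base2 [ 0.536 -0.131  0.008]
glue [ 0.337 -0.408  0.14 ]
offc [0.385 0.01  0.035]
clamp [0.759 0.008 0.01 ]
plane [ 0.765 -0.184  0.03 ]
barend [0.476 0.429 0.12 ]
gaugetop [0.449 0.237 0.14 ]
```

View pics/c1.png

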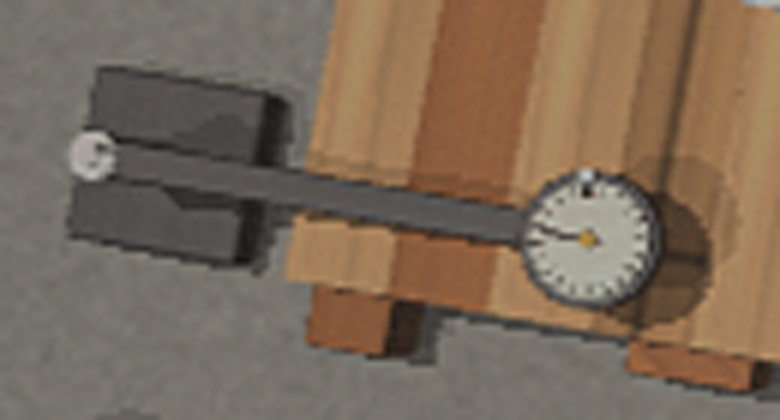

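The zoomed view puts the zero mark (587,183) about 78° clockwise of the needle, which points along the bar. I'll fly over the gauge.

>>> apply_moves:
  targets:
    - {"travel": [0, 0, 0], "roll": 8.5, "jaw": 87}
    - {"travel": [0, 0, 0], "roll": 8.5, "jaw": 87}
    - {"travel": [0, 0, 0], "roll": 8.5, "jaw": 87}
    - {"travel": [0, 0, 0], "roll": 8.5, "jaw": 87}
    - {"travel": [0, 0, 0], "roll": 8.5, "jaw": 87}
    - {"travel": [0, 0, 0], "roll": 8.5, "jaw": 87}
    - {"travel": [0, 0, 0], "roll": 8.5, "jaw": 87}

```text
clock: 0.8
tool_pos: [0.2363, 0.632, 0.248]
orientation: [180.0, -0.1, -80.4]
force: [-0.1, -0.3, 0.3]
opening: 0.0866
gripper_force: 0.0
```

>>> apply_moves:
  targets:
    - {"travel": [42.6, -14.2, 0], "roll": 0, "jaw": 87}
    - {"travel": [42.6, -14.2, 0], "roll": 0, "jaw": 87}
    - {"travel": [42.6, -14.2, 0], "roll": 0, "jaw": 87}
    - {"travel": [42.6, -14.2, 0], "roll": 0, "jaw": 87}
    - {"travel": [42.6, -14.2, 0], "roll": 0, "jaw": 87}
    - {"travel": [42.6, -14.2, 0], "roll": 0, "jaw": 87}
    - {"travel": [42.6, -14.2, 0], "roll": 0, "jaw": 87}
    - {"travel": [42.6, -14.2, 0], "roll": 0, "jaw": 87}
    - {"travel": [42.6, -14.2, 0], "roll": 0, "jaw": 87}
    - {"travel": [42.6, -14.2, 0], "roll": 0, "jaw": 87}

```text
clock: 1.8
tool_pos: [0.4505, 0.2355, 0.2485]
orientation: [180.0, 0.0, -80.0]
force: [1.8, 0.3, -0.4]
opening: 0.0872
gripper_force: 0.0
```

```bash
python3 - <<'E'
from h import *
snap('wrist','w1');o=ctrl.get_obs();print(o['clock'],o['tool_pos'],o['orientation'],o['joint_pos'])
E
```

```text
1.85 [0.45197574 0.23117823 0.24841161] [ 1.79947136e+02 -8.94301290e-02 -8.00923777e+01] [ 4.93138287e+01  4.71577802e+00 -2.00260099e+01  3.91019542e-02
 -6.53558351e+01 -3.94225827e+01]
```

View pics/w1.png

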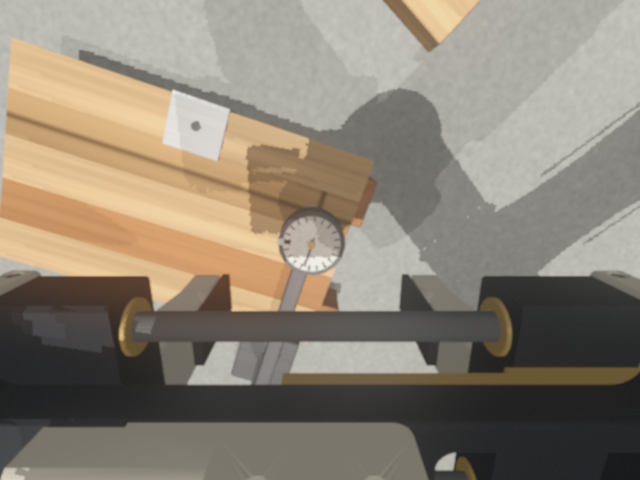

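The gauge centre is at (312,242) with radius about 33 px. The zero mark is at the left (about 282,241), and the needle runs down along the bar towards (303,265).

```bash
python3 - <<'E'
from h import *
im=cv2.imread('pics/w1.png')
cv2.imwrite('pics/c2.png',cv2.resize(im[195:290,262:362],None,fx=6,fy=6,interpolation=cv2.INTER_CUBIC))
o=ctrl.get_obs();K,E=cam('wrist',o)
for z in(.125,.13,.135,.14):
  l,r,t,b=[ray(K,E,*p,z) for p in((278.5,241),(345,241),(311.5,208),(311.5,275))];print(z,((l+r)/2).round(4),np.linalg.norm(l-r),np.linalg.norm(t-b),((t+b)/2).round(4))
print(ray(K,E,196,126,.0755))
E
```

```text
0.125 [0.4534 0.2351 0.125 ] 0.05392158176887521 0.056872341401903725 [0.4534 0.2364 0.125 ]
0.13 [0.4536 0.2336 0.13  ] 0.05288667980251808 0.05578080632415982 [0.4536 0.2349 0.13  ]
0.135 [0.4538 0.2321 0.135 ] 0.0518517778361609 0.05468927124641583 [0.4538 0.2333 0.135 ]
0.14 [0.454  0.2306 0.14  ] 0.05081687586980382 0.05359773616867197 [0.454  0.2318 0.14  ]
[0.56921183 0.16350042 0.0755    ]
```

View pics/c2.png

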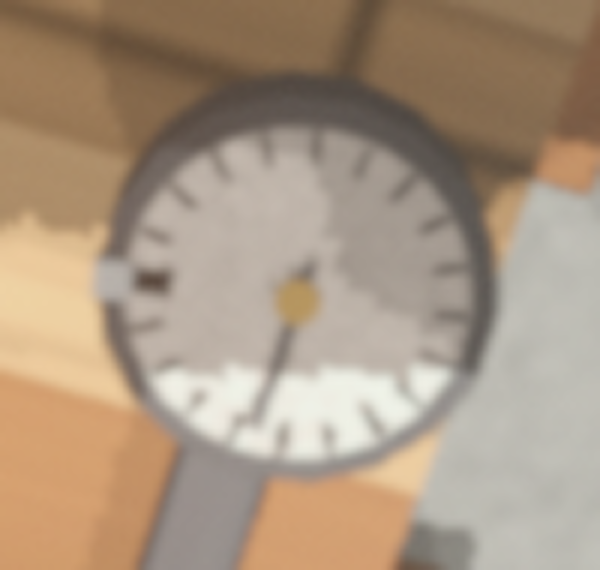

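>>> apply_moves:
  targets:
    - {"travel": [0, 0, 0], "roll": 8, "jaw": 87}
    - {"travel": [0, 0, 0], "roll": 8, "jaw": 87}
    - {"travel": [0, 0, 0], "roll": 8, "jaw": 87}
    - {"travel": [0, 0, 0], "roll": 8, "jaw": 87}
    - {"travel": [0, 0, 0], "roll": 8, "jaw": 87}
    - {"travel": [0, 0, 0], "roll": 0, "jaw": 87}
    - {"travel": [0, 0, 0], "roll": 0, "jaw": 87}

```text
clock: 2.55
tool_pos: [0.4501, 0.2373, 0.2484]
orientation: [180.0, -0.0, -119.8]
force: [0.1, -0.4, 0.0]
opening: 0.0868
gripper_force: 0.0
```

```bash
python3 - <<'E'
from h import *
im=snap('wrist','w2');o=ctrl.get_obs();print(o['clock'],o['tool_pos'],o['orientation'],o['joint_pos'][[0,5]])
K=cam('wrist',o)[0];E=np.load('pics/w2.npy')
g=cv2.medianBlur(cv2.cvtColor(im,cv2.COLOR_RGB2GRAY),3)
p0=proj(K,E,[.452,.238,.134]);print(p0)
x,y=int(p0[0])-60,int(p0[1])-60
c=cv2.HoughCircles(g[y:y+120,x:x+120],cv2.HOUGH_GRADIENT,1.2,20,param1=120,param2=15,minRadius=22,maxRadius=40)
if c is not None:
  for u,v,r in c[0][:4]: print(u+x,v+y,r,[ray(K,E,u+x,v+y,z).round(4) for z in(.13,.134,.138)])
cv2.imwrite('pics/c3.png',cv2.resize(im[y:y+120,x:x+120,::-1],None,fx=4.5,fy=4.5,interpolation=cv2.INTER_CUBIC))
E
```

```text
2.6 [0.45013255 0.23735127 0.24844294] [ 1.79994255e+02 -1.13373407e-02 -1.19776982e+02] [ 49.94192863 -79.7172416 ]
[313.25680264 241.99257349]
310.0 244.0 27.28 [array([0.4557, 0.2392, 0.13  ]), array([0.455 , 0.2382, 0.134 ]), array([0.4544, 0.2371, 0.138 ])]
322.0 218.8 33.88 [array([0.4373, 0.226 , 0.13  ]), array([0.4369, 0.2252, 0.134 ]), array([0.4365, 0.2243, 0.138 ])]
296.8 266.8 23.08 [array([0.4748, 0.2507, 0.13  ]), array([0.4738, 0.2495, 0.134 ]), array([0.4728, 0.2482, 0.138 ])]
```

View pics/c3.png

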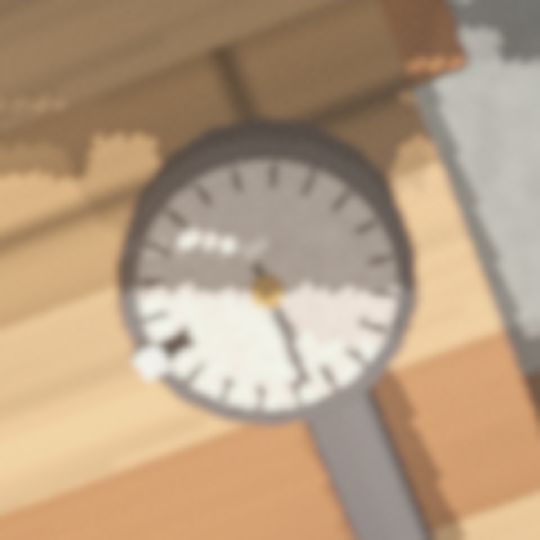

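Mark to needle again reads about 77°, with the gauge centre at about (0.453, 0.239). Next: descend and grip.

>>> apply_moves:
  targets:
    - {"travel": [-3.2, -1.9, 0], "roll": 0, "jaw": 87}
    - {"travel": [0, 0, 30], "roll": 0, "jaw": 87}
    - {"travel": [0, 0, 30], "roll": 0, "jaw": 87}
    - {"travel": [0, 0, 25], "roll": 0, "jaw": 87}
    - {"travel": [0, 0, 20], "roll": 0, "jaw": 87}
    - {"travel": [0, 0, 9], "roll": 0, "jaw": 87}
    - {"travel": [0, 0, 0], "roll": 0, "jaw": 70}
    - {"travel": [0, 0, 0], "roll": 0, "jaw": 60}
    - {"travel": [0, 0, 0], "roll": 0, "jaw": 48}
    - {"travel": [0, 0, 0], "roll": 0, "jaw": 48}

```text
clock: 3.6
tool_pos: [0.4539, 0.2396, 0.1356]
orientation: [-180.0, 0.1, -120.0]
force: [-0.5, -0.6, 0.3]
opening: 0.0608
gripper_force: 0.0
```

>>> apply_moves:
  targets:
    - {"travel": [0, 0, 0], "roll": 0, "jaw": 48}
    - {"travel": [0, 0, 0], "roll": 0, "jaw": 48}

```text
clock: 3.8
tool_pos: [0.454, 0.2392, 0.1353]
orientation: [-179.9, 0.1, -120.0]
force: [3.9, -2.1, 2.2]
opening: 0.0512
gripper_force: 30.0
```

>>> apply_moves:
  targets:
    - {"travel": [0, 0, 0], "roll": -8.5, "jaw": 48}
    - {"travel": [0, 0, 0], "roll": -8.5, "jaw": 48}
    - {"travel": [0, 0, 0], "roll": -8.5, "jaw": 48}
    - {"travel": [0, 0, 0], "roll": -8.5, "jaw": 48}
    - {"travel": [0, 0, 0], "roll": -8.5, "jaw": 48}
    - {"travel": [0, 0, 0], "roll": -8.5, "jaw": 48}
    - {"travel": [0, 0, 0], "roll": -8.5, "jaw": 48}
    - {"travel": [0, 0, 0], "roll": -8.5, "jaw": 48}
    - {"travel": [0, 0, 0], "roll": -8.5, "jaw": 48}
    - {"travel": [0, 0, 0], "roll": 0, "jaw": 48}

```text
clock: 4.8
tool_pos: [0.4523, 0.2388, 0.1352]
orientation: [179.9, 0.1, -43.2]
force: [-8.9, -0.1, 11.2]
opening: 0.0515
gripper_force: 31.4
```

>>> apply_moves:
  targets:
    - {"travel": [0, 0, 0], "roll": 0, "jaw": 87}
    - {"travel": [0, 0, 0], "roll": 0, "jaw": 87}
    - {"travel": [0, 0, 0], "roll": 0, "jaw": 87}
    - {"travel": [0, 0, -15], "roll": 0, "jaw": 87}
    - {"travel": [0, 0, -30], "roll": 0, "jaw": 87}
    - {"travel": [0, 0, -35], "roll": 0, "jaw": 87}
    - {"travel": [0, 0, -34], "roll": 0, "jaw": 87}
    - {"travel": [0, 0, 0], "roll": 0, "jaw": 87}

```text
clock: 5.6
tool_pos: [0.4556, 0.2407, 0.2534]
orientation: [-179.5, -0.1, -43.5]
force: [0.8, -0.0, -0.4]
opening: 0.0872
gripper_force: 0.0
```

```bash
python3 - <<'E'
from h import *
im=snap('wrist','w4');o=ctrl.get_obs();print(o['clock'],o['tool_pos'],o['orientation'],o['joint_pos'][[0,5]])
E=np.load('pics/w4.npy');K=cam('wrist',o)[0];p=proj(K,E,[.4533,.2391,.134]);print(p)
x,y=int(p[0])-60,int(p[1])-60;print(x,y)
a=cv2.resize(im[y:y+120,x:x+120],None,fx=4.5,fy=4.5,interpolation=cv2.INTER_CUBIC)
cv2.imwrite('pics/c4.png',a[:,:,::-1])
E
```

```text
5.65 [0.45446266 0.24004582 0.25087848] [-1.79718065e+02 -5.54379280e-03 -4.35005973e+01] [49.7707946  -3.28124554]
[318.85023365 238.15647384]
258 178
```

View pics/c4.png

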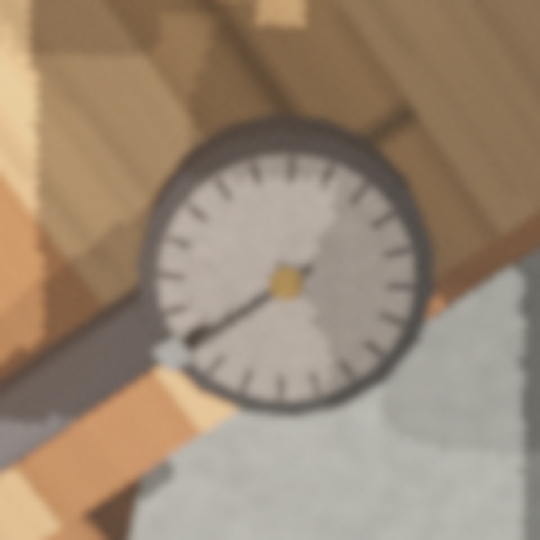

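The needle now lies over the zero mark (bar at 195,335 in the crop), so the bezel is done. On to the jack.

>>> apply_moves:
  targets:
    - {"travel": [0, 0, 0], "roll": 8.5, "jaw": 87}
    - {"travel": [0, 0, 0], "roll": 8.5, "jaw": 87}
    - {"travel": [0, 0, 0], "roll": 8.5, "jaw": 87}
    - {"travel": [0, 0, 0], "roll": 8.5, "jaw": 87}
    - {"travel": [0, 0, 0], "roll": 8.5, "jaw": 87}
    - {"travel": [0, 0, 0], "roll": 8.5, "jaw": 87}
    - {"travel": [0, 0, 0], "roll": 8.5, "jaw": 87}
    - {"travel": [0, 0, 0], "roll": 8.5, "jaw": 87}

```text
clock: 6.45
tool_pos: [0.4531, 0.2388, 0.2473]
orientation: [179.9, -0.1, -111.9]
force: [-0.3, 0.2, -0.3]
opening: 0.087
gripper_force: 0.0
```

>>> apply_moves:
  targets:
    - {"travel": [41, -24.4, 0], "roll": 0, "jaw": 87}
    - {"travel": [41, -24.4, 0], "roll": 0, "jaw": 87}
    - {"travel": [41, -24.4, 0], "roll": 0, "jaw": 87}
    - {"travel": [41, -24.4, 0], "roll": 0, "jaw": 87}
    - {"travel": [41, -24.4, 0], "roll": 0, "jaw": 87}
    - {"travel": [41, -24.4, 0], "roll": 0, "jaw": 87}
    - {"travel": [41, -24.4, 0], "roll": 0, "jaw": 87}
    - {"travel": [41, -24.4, 0], "roll": 0, "jaw": 87}
    - {"travel": [41, -24.4, 0], "roll": 0, "jaw": 87}
    - {"travel": [41, -24.4, 0], "roll": 0, "jaw": 87}

```text
clock: 7.45
tool_pos: [0.5298, -0.2337, 0.2473]
orientation: [179.9, -0.0, -111.5]
force: [1.4, 0.3, 0.9]
opening: 0.0868
gripper_force: 0.0
```

>>> apply_moves:
  targets:
    - {"travel": [0, 0, 0], "roll": 0, "jaw": 87}
    - {"travel": [0, 0, 0], "roll": 0, "jaw": 87}
    - {"travel": [0, 0, 0], "roll": 0, "jaw": 87}

```text
clock: 7.75
tool_pos: [0.5298, -0.2312, 0.2477]
orientation: [179.9, -0.0, -111.5]
force: [1.0, -0.2, -0.4]
opening: 0.0869
gripper_force: 0.0
```

```bash
python3 - <<'E'
from h import *
im=snap('wrist','w5');o=ctrl.get_obs();print(o['clock'],o['tool_pos'],o['orientation'],o['joint_pos'])
# clip centre from earlier wrist views: white patch
K=cam('wrist',o)[0]
for n in('w1','w2','w4','top0'):
    a=cv2.imread(f'pics/{n}.png');E=np.load(f'pics/{n}.npy');k=K if n!='top0' else cam('top')[0]
    p=proj(k,E,[.567,.167,.0755])
    if not(30<p[0]<610 and 30<p[1]<450): print(n,'out',p);continue
    r=45 if n!='top0' else 20
    x,y=int(p[0])-r,int(p[1])-r;x=max(x,0);y=max(y,0)
    w=a[y:y+2*r,x:x+2*r];h=cv2.cvtColor(w,cv2.COLOR_BGR2HSV)
    m=((h[...,1]<45)&(h[...,2]>165)).astype('u1');nn,lab,st,ce=cv2.connectedComponentsWithStats(m)
    i=1+np.argmax(st[1:,4]);q=ce[i]+[x,y];c=cv2.minAreaRect(np.argwhere(lab==i)[:,::-1].astype('f4'));q2=np.array(c[0])+[x,y]
    print(n,p,st[i],q,ray(k,E,*q,.0755).round(4),ray(k,E,*q2,.0755).round(4))
E
```

```text
7.8 [ 0.53000513 -0.23078911  0.24810286] [ 1.79956857e+02  1.74792812e-03 -1.11447629e+02] [-4.16247059e+00  1.15203073e+01 -1.18756724e+01 -1.57810241e-02
 -6.66446964e+01 -1.72788963e+01]
w1 [197.28521743 124.5626773 ] [  11   11   67   71 3165] [195.28246445 124.97314376] [0.5687 0.1676 0.0755] [0.5695 0.1676 0.0755]
w2 [171.04687863 219.1910313 ] [   9   16   70   62 2524] [170.41442155 220.3637084 ] [0.5682 0.1676 0.0755] [0.5691 0.1679 0.0755]
w4 [288.86219477  70.57527959] [   5    1   78   87 3515] [286.4056899   69.19601707] [0.5692 0.1678 0.0755] [0.5694 0.1673 0.0755]
top0 [230.79259659 230.6922658 ] [  9  10  23  23 369] [229.85636856 231.23848238] [0.5657 0.1691 0.0755] [0.5659 0.169  0.0755]
```

View pics/w5.png

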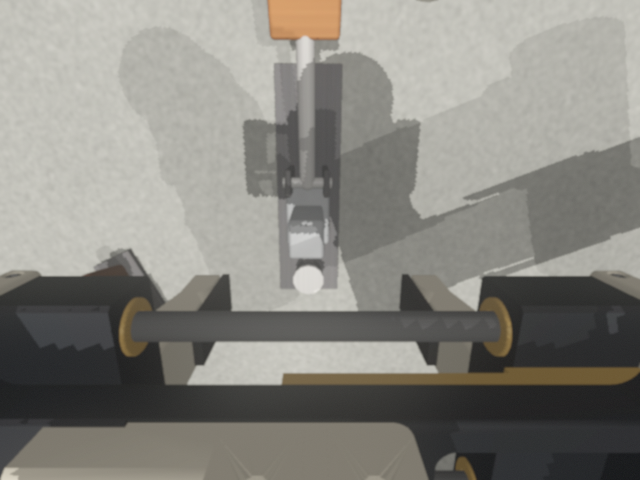

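The clip is at about (0.569, 0.1676). In this view the jack's saddle is at (308,280), the column top at (306,240), the pivot at (306,183) and the handle end at (305,40), with the jack aligned to the tool within about 1°.

```bash
python3 - <<'E'
from h import *
o=ctrl.get_obs();K=cam('wrist',o)[0];E=np.load('pics/w5.npy')
for n,p,z in[('saddle',(308,279.5),.038),('pivot',(306.5,183),.066),('padfront',(305,39),.118),('coltop',(306,243),.118),('coltopf',(306,257),.118),('baserear',(308.5,63),.008),('basefront',(309,289),.008)]:
    print(n,ray(K,E,*p,z).round(4))
a=ray(K,E,308,279.5,.038);b=ray(K,E,305,39,.118);d=(a-b)[:2];print(np.degrees(np.arctan2(d[1],d[0])),np.linalg.norm(d))
u=d/np.linalg.norm(d);g=a[:2]-.07*u;print('grip',g)
for z in(.116,): 
  for dx in(-.017,.017):
    for dy in(-.015,.015):
      q=g+u*dx+np.array([-u[1],u[0]])*dy;print(proj(K,E,[*q,z]).round(1))
y=np.radians(o['orientation'][2]);dl=g-o['tool_pos'][:2]
print('travel',dl@[np.cos(y),np.sin(y)],dl@[np.sin(y),-np.cos(y)])
E
```

```text
saddle [ 0.5643 -0.1642  0.038 ]
pivot [ 0.5238 -0.2674  0.066 ]
padfront [ 0.4833 -0.3674  0.118 ]
coltop [ 0.5391 -0.2271  0.118 ]
coltopf [ 0.5437 -0.2156  0.118 ]
baserear [ 0.4806 -0.3729  0.008 ]
basefront [ 0.5732 -0.1402  0.008 ]
68.27514307150868 0.218677731310401
grip [ 0.53836074 -0.22923689]
[287.6 219.8]
[324.1 219.9]
[288.4 258.8]
[323.7 258.9]
travel -0.00449996837711359 -0.0072094314833260455
```

>>> apply_moves:
  targets:
    - {"travel": [-4.5, -7.2, 0], "roll": 0, "jaw": 87}
    - {"travel": [0, 0, 35], "roll": 0, "jaw": 87}
    - {"travel": [0, 0, 35], "roll": 0, "jaw": 87}
    - {"travel": [0, 0, 35], "roll": 0, "jaw": 87}
    - {"travel": [0, 0, 30], "roll": 0, "jaw": 70}
    - {"travel": [0, 0, 12], "roll": 0, "jaw": 60}
    - {"travel": [0, 0, 0], "roll": 0, "jaw": 50}
    - {"travel": [0, 0, 0], "roll": 0, "jaw": 40}
    - {"travel": [0, 0, 0], "roll": 0, "jaw": 26}
    - {"travel": [0, 0, 0], "roll": 0, "jaw": 26}

```text
clock: 8.8
tool_pos: [0.5395, -0.2302, 0.1031]
orientation: [-179.9, 0.0, -111.5]
force: [-0.1, 0.0, -0.3]
opening: 0.0444
gripper_force: 0.0
```

>>> apply_moves:
  targets:
    - {"travel": [0, 0, 0], "roll": 0, "jaw": 26}
    - {"travel": [0, 0, 0], "roll": 0, "jaw": 26}
    - {"travel": [0, 0, 0], "roll": 0, "jaw": 26}

```text
clock: 9.1
tool_pos: [0.5385, -0.2302, 0.1022]
orientation: [-180.0, 0.0, -111.5]
force: [-2.8, 3.0, 6.4]
opening: 0.0302
gripper_force: 30.0
```

>>> apply_moves:
  targets:
    - {"travel": [0, 0, -4], "roll": 0, "jaw": 26}
    - {"travel": [0, 0, -4], "roll": 0, "jaw": 26}
    - {"travel": [0, 0, 0], "roll": -4.6, "jaw": 26}
    - {"travel": [0, 0, 0], "roll": -4.6, "jaw": 26}
    - {"travel": [0, 0, 0], "roll": -4.6, "jaw": 26}
    - {"travel": [0, 0, 0], "roll": 0, "jaw": 26}

```text
clock: 9.7
tool_pos: [0.5378, -0.23, 0.1087]
orientation: [179.9, 0.0, -97.7]
force: [-0.2, 0.1, -10.2]
opening: 0.03
gripper_force: 30.0
```

>>> apply_moves:
  targets:
    - {"travel": [-14, 2, 0], "roll": 0, "jaw": 26}
    - {"travel": [-24, 2.6, 0], "roll": 0, "jaw": 26}
    - {"travel": [-24, 2.6, 0], "roll": 0, "jaw": 26}
    - {"travel": [-24, 2.6, 0], "roll": 0, "jaw": 26}
    - {"travel": [-24, 2.6, 0], "roll": 0, "jaw": 26}
    - {"travel": [-24, 2.6, 0], "roll": 0, "jaw": 26}
    - {"travel": [-24, 2.6, 0], "roll": 0, "jaw": 26}
    - {"travel": [-24, 2.6, 0], "roll": 0, "jaw": 26}
    - {"travel": [-14, 2.6, 0], "roll": 0, "jaw": 26}
    - {"travel": [0, 0, 2], "roll": 0, "jaw": 26}

```text
clock: 10.7
tool_pos: [0.5423, -0.0309, 0.1077]
orientation: [-180.0, 0.0, -97.7]
force: [-0.1, 0.3, -10.4]
opening: 0.0296
gripper_force: 30.0
```

>>> apply_moves:
  targets:
    - {"travel": [0, 0, 0], "roll": 0, "jaw": 26}
    - {"travel": [0, 0, 0], "roll": 0, "jaw": 26}
    - {"travel": [0, 0, 0], "roll": 0, "jaw": 26}

```text
clock: 11.0
tool_pos: [0.5421, -0.0335, 0.1075]
orientation: [180.0, -0.0, -97.8]
force: [0.9, 0.5, -9.5]
opening: 0.0299
gripper_force: 30.0
```

```bash
python3 - <<'E'
from h import *
im=snap('side','s6');o=ctrl.get_obs();print(o['clock'],o['tool_pos'],o['orientation'],o['force'])
y=np.radians(o['orientation'][2]);dl=np.array([.5591,.0966])-o['tool_pos'][:2]
print('travel',dl@[np.cos(y),np.sin(y)],dl@[np.sin(y),-np.cos(y)])
cv2.imwrite('pics/c6.png',cv2.resize(im[150:330,220:420,::-1],None,fx=3.3,fy=3.3,interpolation=cv2.INTER_CUBIC))
E
```

```text
11.05 [ 0.54215057 -0.0335166   0.10751854] [ 1.79991401e+02 -7.49482316e-03 -9.77678297e+01] [ 0.78778503 -1.10542986 -9.26465969]
travel -0.13121350424995834 0.0007925591643983316
```

View pics/c6.png

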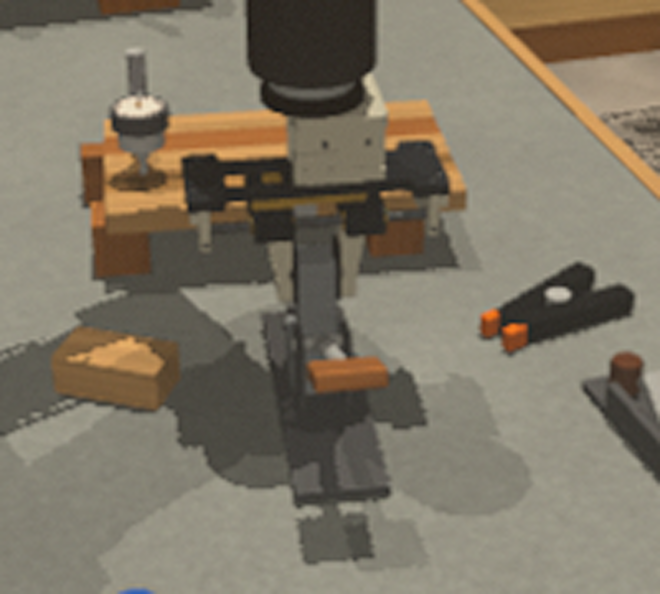

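The jack is level and aligned, between the front blocks and clear of the bystanders. Insert it the remaining 131 mm and lower it.

>>> apply_moves:
  targets:
    - {"travel": [-14, 0, 0], "roll": 0, "jaw": 26}
    - {"travel": [-15, 0.1, 0], "roll": 0, "jaw": 26}
    - {"travel": [-15, 0.1, 0], "roll": 0, "jaw": 26}
    - {"travel": [-15, 0.1, 0], "roll": 0, "jaw": 26}
    - {"travel": [-15, 0.1, 0], "roll": 0, "jaw": 26}
    - {"travel": [-15, 0.1, 0], "roll": 0, "jaw": 26}
    - {"travel": [-15, 0.1, 0], "roll": 0, "jaw": 26}
    - {"travel": [-15, 0.1, 0], "roll": 0, "jaw": 26}
    - {"travel": [-12, 0.1, 0], "roll": 0, "jaw": 26}
    - {"travel": [0, 0, 0], "roll": 0, "jaw": 26}

```text
clock: 12.05
tool_pos: [0.5596, 0.099, 0.1076]
orientation: [-180.0, 0.0, -97.6]
force: [0.3, 0.5, -9.8]
opening: 0.0298
gripper_force: 30.0
```

>>> apply_moves:
  targets:
    - {"travel": [0, 0, 0], "roll": 0, "jaw": 26}
    - {"travel": [0, 0, 0], "roll": 0, "jaw": 26}
    - {"travel": [0, 0, 2], "roll": 0, "jaw": 26}
    - {"travel": [0, 0, 2], "roll": 0, "jaw": 26}
    - {"travel": [0, 0, 1], "roll": 0, "jaw": 26}
    - {"travel": [0, 0, 0], "roll": 0, "jaw": 26}
    - {"travel": [0, 0, 0], "roll": 0, "jaw": 26}

```text
clock: 12.75
tool_pos: [0.5595, 0.0974, 0.1031]
orientation: [-179.9, 0.0, -97.7]
force: [-1.6, 4.4, -3.5]
opening: 0.03
gripper_force: 30.0
```

```bash
python3 - <<'E'
from h import *
o=ctrl.get_obs();print(o['clock'],o['tool_pos'],o['orientation'],o['force'],o['moment'])
E
```

```text
12.75 [0.55950895 0.0973667  0.10306399] [-1.79937211e+02  3.85606186e-02 -9.76884309e+01] [-1.62794805  4.38785935 -3.50910039] [ 1.0098505   0.19529941 -0.19343403]
```

>>> apply_moves:
  targets:
    - {"travel": [0, 0, 1], "roll": 0, "jaw": 26}
    - {"travel": [0, 0, 0], "roll": 0, "jaw": 26}
    - {"travel": [0, 0, 0], "roll": 0, "jaw": 40}
    - {"travel": [0, 0, 0], "roll": 0, "jaw": 60}
    - {"travel": [0, 0, 0], "roll": 0, "jaw": 80}
    - {"travel": [0, 0, -10], "roll": 0, "jaw": 80}
    - {"travel": [0, 0, -35], "roll": 0, "jaw": 80}
    - {"travel": [0, 0, -45], "roll": 0, "jaw": 80}
    - {"travel": [0, 0, -45], "roll": 0, "jaw": 80}
    - {"travel": [0, 0, -15], "roll": 0, "jaw": 80}

```text
clock: 13.75
tool_pos: [0.5609, 0.0973, 0.2579]
orientation: [-179.6, 0.2, -97.7]
force: [1.2, 0.0, 0.1]
opening: 0.0794
gripper_force: 0.0
```

>>> apply_moves:
  targets:
    - {"travel": [40, 0, 0], "roll": 0, "jaw": 60}
    - {"travel": [40, 0, 0], "roll": 0, "jaw": 40}
    - {"travel": [0, 0, 0], "roll": 0, "jaw": 20}
    - {"travel": [0, 0, 0], "roll": 0, "jaw": 0}
    - {"travel": [0, 0, 0], "roll": 0, "jaw": 0}

```text
clock: 14.25
tool_pos: [0.5484, 0.0179, 0.2521]
orientation: [-180.0, 0.0, -97.7]
force: [0.4, -0.0, 0.2]
opening: 0.0458
gripper_force: 0.0
```

```bash
python3 - <<'E'
from h import *
im=snap('wrist','w7');o=ctrl.get_obs();print(o['clock'],o['tool_pos'],o['orientation'],o['joint_pos'])
K=cam('wrist',o)[0];E=np.load('pics/w7.npy')
g=np.array([.5595,.0973]);a=np.radians(82.4);u=np.array([np.cos(a),np.sin(a)]);n=np.array([-u[1],u[0]])
Q=lambda dx,dy,z:proj(K,E,[*(g+u*(dx-.005)+n*dy),z])
b=im.copy()
for dx,dy,z in[(x,y,.116) for x in(-.012,.022) for y in(-.015,.015)]+[(x,y,.008) for x in(-.15,) for y in(-.035,.035)]+[(-.166,0,.128)]:
    p=Q(dx,dy,z);print(dx,dy,p.round(1));cv2.circle(b,tuple(int(round(t)) for t in p),2,(255,0,0),-1)
p=proj(K,E,[.5685,.167,.0755]);print('clip',p);cv2.circle(b,tuple(int(round(t)) for t in p),2,(0,255,0),-1)
cv2.imwrite('pics/c7.png',b[:,:,::-1])
E
```

```text
14.3 [0.54845533 0.0182532  0.2518721 ] [-1.79979972e+02  7.67613466e-03 -9.76727544e+01] [ 2.23662136e+01  8.53459577e+00 -1.50970457e+01  3.69096980e-03
 -6.63471777e+01 -3.00404495e+01]
-0.012 -0.015 [297.7 300.3]
-0.012 0.015 [331.1 300.2]
0.022 -0.015 [298.3 333.6]
0.022 0.015 [330.7 333.6]
-0.15 -0.035 [282.3 139.8]
-0.15 0.035 [346.5 139.7]
-0.166 0 [313.8 117.6]
clip [315.04260985 355.96950835]
```

View pics/c7.png

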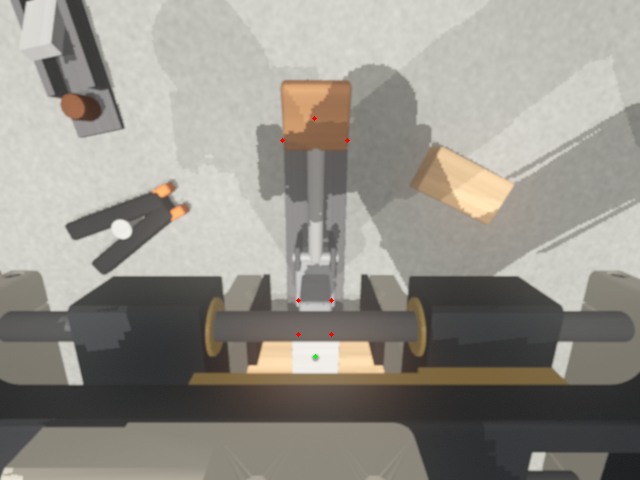

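The jack stands as expected: the projected pad (314,118) against the real one at (316,115), and the clip is in line. Next, move over the handle pad.

>>> apply_moves:
  targets:
    - {"travel": [30, 0, 0], "roll": 0, "jaw": 0}
    - {"travel": [35, 0, 0], "roll": 0, "jaw": 0}
    - {"travel": [26, 0, 0], "roll": 0, "jaw": 0}
    - {"travel": [0, 0, 30], "roll": 0, "jaw": 0}
    - {"travel": [0, 0, 35], "roll": 0, "jaw": 0}
    - {"travel": [0, 0, 20], "roll": 0, "jaw": 0}
    - {"travel": [0, 0, 0], "roll": 0, "jaw": 0}
    - {"travel": [0, 0, 0], "roll": 0, "jaw": 0}

```text
clock: 15.1
tool_pos: [0.5366, -0.072, 0.167]
orientation: [180.0, -0.0, -97.6]
force: [-0.1, -0.1, 0.9]
opening: 0.0001
gripper_force: 0.0
```

>>> apply_moves:
  targets:
    - {"travel": [0, 0, 13], "roll": 0, "jaw": 0}
    - {"travel": [2, 0, 8], "roll": 0, "jaw": 0}
    - {"travel": [4, 0, 10], "roll": 0, "jaw": 0}
    - {"travel": [3.5, 0, 10], "roll": 0, "jaw": 0}
    - {"travel": [2.5, 0, 10], "roll": 0, "jaw": 0}
    - {"travel": [2, 0, 10], "roll": 0, "jaw": 0}
    - {"travel": [1, 0, 10], "roll": 0, "jaw": 0}
    - {"travel": [0.5, 0, 8], "roll": 0, "jaw": 0}
    - {"travel": [0, 0, 4], "roll": 0, "jaw": 0}
    - {"travel": [0, 0, 0], "roll": 0, "jaw": 0}

```text
clock: 16.1
tool_pos: [0.5342, -0.0879, 0.0832]
orientation: [180.0, -0.0, -97.7]
force: [2.9, 1.3, 5.7]
opening: 0.0005
gripper_force: 2.5
```

>>> apply_moves:
  targets:
    - {"travel": [0, 0, 0], "roll": 0, "jaw": 0}
    - {"travel": [0, 0, 0], "roll": 0, "jaw": 0}

```text
clock: 16.3
tool_pos: [0.5342, -0.0879, 0.084]
orientation: [-180.0, -0.0, -97.7]
force: [1.9, -1.0, 5.1]
opening: 0.0003
gripper_force: 2.4
```

```bash
python3 - <<'E'
from h import *
for n in('top','side'):
    im=snap(n,n+'8')
    for f in(n+'0',n+'8'):
        a=cv2.imread(f'pics/{f}.png');cx,cy=(231,231) if n=='top' else (307,207)
        w=a[cy-28:cy+28,cx-28:cx+28];h=cv2.cvtColor(w,cv2.COLOR_BGR2HSV)
        m=((h[...,1]<45)&(h[...,2]>140)).astype('u1');k,l,s,c=cv2.connectedComponentsWithStats(m)
        print(f,[(s[i][4],(c[i]+[cx-28,cy-28]).round(1)) for i in range(1,k) if s[i][4]>15])
K,E=cam('top');print(proj(K,E,[.5685,.167,.0755]),proj(K,E,[.5685,.167,.0955]))
K,E=cam('side');print(proj(K,E,[.5685,.155,.0755]),proj(K,E,[.5685,.155,.0955]))
E
```

```text
top0 [(np.int32(391), array([229.9, 231.3]))]
top8 [(np.int32(148), array([227.2, 223.3]))]
side0 [(np.int32(181), array([301.9, 180.3])), (np.int32(100), array([306.3, 207.4]))]
side8 [(np.int32(77), array([286.5, 180.8])), (np.int32(17), array([299.8, 200.5])), (np.int32(16), array([306.1, 205.6]))]
[230.81731378 230.05569402] [229.56665118 229.22051469]
[307.19057069 209.90150062] [307.03256096 203.73871822]
```

```bash
python3 - <<'E'
from h import *
a=cv2.imread('pics/side0.png');b=cv2.imread('pics/side8.png')
for (x,y) in((350,208),(340,208),(255,210),(285,210)):
    t=a[y-9:y+9,x-9:x+9];w=b[y-25:y+25,x-25:x+25]
    r=cv2.matchTemplate(w,t,cv2.TM_CCOEFF_NORMED);_,v,_,q=cv2.minMaxLoc(r);print((x,y),round(v,2),q[0]-16,q[1]-16)
K,E=cam('side')
for P in([.71,.128],[.41,.167]): print(proj(K,E,[*P,.073]),proj(K,E,[*P,.093]))
E
```

```text
(350, 208) 0.88 0 -8
(340, 208) 0.83 -15 16
(255, 210) 0.6 0 -6
(285, 210) 0.82 3 -8
[356.156605   208.39981495] [356.35752641 202.27529345]
[252.51505172 216.07151218] [251.94422526 209.84255916]
```

The panel edge has risen by 6–8 px, about 20 mm. Let the handle up fully, then press it again.

>>> apply_moves:
  targets:
    - {"travel": [-0.5, 0, -10], "roll": 0, "jaw": 0}
    - {"travel": [-1, 0, -10], "roll": 0, "jaw": 0}
    - {"travel": [-2, 0, -10], "roll": 0, "jaw": 0}
    - {"travel": [-2.5, 0, -10], "roll": 0, "jaw": 0}
    - {"travel": [-3.5, 0, -10], "roll": 0, "jaw": 0}
    - {"travel": [-4, 0, -10], "roll": 0, "jaw": 0}
    - {"travel": [-2, 0, -12], "roll": 0, "jaw": 0}
    - {"travel": [0, 0, -15], "roll": 0, "jaw": 0}
    - {"travel": [0, 0, 0], "roll": 0, "jaw": 0}
    - {"travel": [0, 0, 0], "roll": 0, "jaw": 0}

```text
clock: 17.4
tool_pos: [0.536, -0.0721, 0.1706]
orientation: [-180.0, 0.0, -97.7]
force: [-0.6, 0.1, -0.4]
opening: 0.0004
gripper_force: 0.0
```

>>> apply_moves:
  targets:
    - {"travel": [0, 0, 0], "roll": 0, "jaw": 0}
    - {"travel": [0, 0, 0], "roll": 0, "jaw": 0}
    - {"travel": [0, 0, 0], "roll": 0, "jaw": 0}

```text
clock: 17.7
tool_pos: [0.5358, -0.0725, 0.17]
orientation: [179.9, -0.0, -97.7]
force: [0.4, -0.4, -0.6]
opening: 0.0005
gripper_force: 0.0
```

```bash
python3 - <<'E'
from h import *
im=snap('wrist','w9');snap('top','top9');o=ctrl.get_obs();print(o['clock'],o['tool_pos'],o['force'])
K=cam('wrist',o)[0];E=np.load('pics/w9.npy')
a=np.radians(82.4);u=np.array([np.cos(a),np.sin(a)]);g=np.array([.5595,.0973])
print('expected pad edges',[proj(K,E,[*(g-(.171+s*.023)*u),.128+s*.010]).round(1) for s in(-1,0,1)])
def pad(im,base):
    h=cv2.cvtColor(im,cv2.COLOR_BGR2HSV);m=((h[...,0]>4)&(h[...,0]<16)&(h[...,1]>110)).astype('u1')
    k,l,s,c=cv2.connectedComponentsWithStats(m);return [(s[i],c[i].round(1)) for i in range(1,k) if s[i][4]>base]
print(pad(cv2.imread('pics/w9.png'),300));print(pad(cv2.imread('pics/top9.png'),80));print(pad(cv2.imread('pics/top8.png'),80))
K,E=cam('top');print([proj(K,E,[*(g-.171*u),.128]),proj(K,E,[*(g-.186*u),.06])])
b=cv2.imread('pics/top9.png');
a0=cv2.imread('pics/side0.png');b=cv2.imread('pics/side8.png')
im=snap('side','side9');b=cv2.imread('pics/side9.png')
x,y=350,208;r=cv2.matchTemplate(b[y-25:y+25,x-25:x+25],a0[y-9:y+9,x-9:x+9],cv2.TM_CCOEFF_NORMED);_,v,_,q=cv2.minMaxLoc(r);print('panel',v,q[0]-16,q[1]-16)
print(pad(b,60))
K,E=cam('side');print([proj(K,E,[*(g-.171*u),.128]),proj(K,E,[*(g-.186*u),.06])])
E
```

```text
17.8 [ 0.53591456 -0.07248299  0.17018688] [-0.48731257  0.10809494  0.58463845]
expected pad edges [array([312.7, 304.9]), array([312.4, 277. ]), array([312. , 244.1])]
[(array([ 11, 202,  28,  26, 568], dtype=int32), array([ 24.8, 214.9])), (array([ 279,  236,   81,   40, 2579], dtype=int32), array([324. , 255.2])), (array([123, 288,  28,  21, 323], dtype=int32), array([137.4, 297.9]))]
[(array([  0,  69,  93,  11, 672], dtype=int32), array([44.6, 74.2])), (array([144,  74, 131,  11, 944], dtype=int32), array([210.8,  79.1])), (array([338,  80, 142,  11, 982], dtype=int32), array([409.1,  85. ])), (array([517,  85, 123,  11, 840], dtype=int32), array([579.1,  90.1])), (array([ 146,  154,   94,  120, 4987], dtype=int32), array([190.6, 202. ])), (array([232, 166,  19,  54, 542], dtype=int32), array([241.1, 192.1])), (array([143, 275,  36,  24, 513], dtype=int32), array([159.2, 285.8])), (array([277, 290,  36,  41, 217], dtype=int32), array([292.4, 309.5]))]
[(array([  0,  69,  93,  11, 665], dtype=int32), array([44.3, 74.2])), (array([142,  74, 133,  11, 952], dtype=int32), array([21
[... 518 characters left out ...]
, dtype=int32), array([197.2,  55.3])), (array([248, 136,  27,  18, 363], dtype=int32), array([260.9, 145.4])), (array([ 375,  149,  265,  133, 3633], dtype=int32), array([522.7, 202.6])), (array([   0,  163,   26,  120, 1595], dtype=int32), array([  8.2, 224.9])), (array([245, 191,  20,  43, 396], dtype=int32), array([253.2, 215.7])), (array([330, 213,  19,  15, 214], dtype=int32), array([338.9, 220.3])), (array([307, 231,  21,   8, 141], dtype=int32), array([316.8, 234.7])), (array([366, 244,  14,  13, 104], dtype=int32), array([372.5, 249.7])), (array([432, 275,  11,   9,  63], dtype=int32), array([437.1, 278.7]))]
[array([317.03686727, 233.09897721]), array([318.17498539, 259.64643382])]
```

```bash
python3 - <<'E'
from h import *
K=np.array(ctrl.calibration('wrist')['K'])
a=np.radians(82.4);u=np.array([np.cos(a),np.sin(a)]);n=np.array([-u[1],u[0]]);g=np.array([.5595,.0973])
for f in('w7','w9'):
    E=np.load(f'pics/{f}.npy');im=cv2.imread(f'pics/{f}.png');h=cv2.cvtColor(im,cv2.COLOR_BGR2HSV)
    m=((h[...,0]>4)&(h[...,0]<16)&(h[...,1]>110)).astype('u1');k,l,s,c=cv2.connectedComponentsWithStats(m)
    i=[j for j in range(1,k) if 270<c[j][0]<350 and s[j][4]>1000];print(f,[s[j] for j in i])
    e=[ray(K,E,s[j][0]+d,s[j][1],.138) for j in i for d in(0,s[j][2])]
    for p in e: d=p[:2]-g;print('along',d@u,'lat',d@n)
E
```

```text
w7 [array([ 282,   81,   68,   69, 4281], dtype=int32)]
along -0.19417323252038665 lat -0.021675241811783923
along -0.19406237929045372 lat 0.024990729849149095
w9 [array([ 279,  236,   81,   40, 2579], dtype=int32)]
along -0.19850702300056638 lat -0.017280586938134123
along -0.19840914106512547 lat 0.02515915704218705
```

>>> apply_moves:
  targets:
    - {"travel": [4, 0, 14], "roll": 0, "jaw": 0}
    - {"travel": [0, 0, 8], "roll": 0, "jaw": 0}
    - {"travel": [2.5, 0, 10], "roll": 0, "jaw": 0}
    - {"travel": [2, 0, 10], "roll": 0, "jaw": 0}
    - {"travel": [2, 0, 10], "roll": 0, "jaw": 0}
    - {"travel": [1.5, 0, 10], "roll": 0, "jaw": 0}
    - {"travel": [1, 0, 10], "roll": 0, "jaw": 0}
    - {"travel": [0, 0, 9], "roll": 0, "jaw": 0}
    - {"travel": [0, 0, 6], "roll": 0, "jaw": 0}
    - {"travel": [0, 0, 0], "roll": 0, "jaw": 0}

```text
clock: 18.85
tool_pos: [0.5343, -0.0854, 0.0828]
orientation: [180.0, -0.0, -97.7]
force: [0.3, -4.6, 5.8]
opening: 0.0008
gripper_force: 2.5
```

>>> apply_moves:
  targets:
    - {"travel": [0, 0, 0], "roll": 0, "jaw": 0}
    - {"travel": [0, 0, 0], "roll": 0, "jaw": 0}
    - {"travel": [0, 0, 0], "roll": 0, "jaw": 0}
    - {"travel": [0, 0, 0], "roll": 0, "jaw": 0}
    - {"travel": [0, 0, 0], "roll": 0, "jaw": 0}

```text
clock: 19.35
tool_pos: [0.5343, -0.0853, 0.0837]
orientation: [-180.0, 0.0, -97.7]
force: [-0.3, -4.1, 4.5]
opening: 0.0004
gripper_force: 2.4
```

```bash
python3 - <<'E'
from h import *
o=ctrl.get_obs();print(o['clock'],o['tool_pos'],o['force'])
im=snap('wrist','w10');snap('side','side10')
K=np.array(ctrl.calibration('wrist')['K']);E=np.load('pics/w10.npy')
a=np.radians(82.4);u=np.array([np.cos(a),np.sin(a)]);n=np.array([-u[1],u[0]]);g=np.array([.5595,.0973])
im=cv2.imread('pics/w10.png');h=cv2.cvtColor(im,cv2.COLOR_BGR2HSV)
m=((h[...,0]>4)&(h[...,0]<16)&(h[...,1]>110)).astype('u1');k,l,s,c=cv2.connectedComponentsWithStats(m)
for j in range(1,k):
    if 270<c[j][0]<350 and s[j][4]>500:
        print(s[j])
        for d in(0,s[j][2]):
            p=ray(K,E,s[j][0]+d,s[j][1],.0595);d=p[:2]-g;print('along (exp -.211)',d@u,'lat',d@n)
a0=cv2.imread('pics/side8.png');b=cv2.imread('pics/side10.png')
x,y=350,200;r=cv2.matchTemplate(b[y-25:y+25,x-25:x+25],a0[y-9:y+9,x-9:x+9],cv2.TM_CCOEFF_NORMED);_,v,_,q=cv2.minMaxLoc(r);print('panel vs first pump',v,q[0]-16,q[1]-16)
E
```

```text
19.35 [ 0.53430376 -0.08532297  0.08374302] [-0.31842569 -4.09397587  4.46266817]
[ 269  241   95   35 3129]
along (exp -.211) -0.21105365018072333 lat -0.021784890128320303
along (exp -.211) -0.21096793508907905 lat 0.025914139525932283
panel vs first pump 0.9949875473976135 0 0
```

```bash
python3 -c "
from plant import ctrl
print(ctrl.close_job())"
```

```text
the job is handed in; nothing more can be done
None
```

The job is handed in at about 19 s, but the hand-in returned no verdict. The dial's zero mark is under the needle, and the jack stands within a few millimetres of its spot under the clip. The handle had one full pump and is now held down at about 0.47 rad with roughly 4.5 N; the camera measured the panel edge about 20 mm up. The arm stayed clear of the panel and the bystanders.

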